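# Check a returned battery pack into its sprung dock

## Task

The longer of the two battery packs has come back from hire: put it in the check-in dock, nose in under the two hold-down fingers, lying flat with its heel down behind the front lip, so that it keeps the sensing pin pushed in by itself. Do not force it hard against the dock, and leave everything else on the counter where it is.

Things in the scene. Friction and masses are not known exactly. Their poses are not given: they have to be found in the camera images.
- dock: Check-in dock, fixed to the counter: metal tray 206 x 120 mm, floor top 6 mm above the counter. Origin on the counter under the tray; z up; x from the front lip to the stop block. Lip to stop is 147 mm, the long pack 140 mm: it cannot go in level, but nose down by 8 to 10 degrees under the hold-down fingers, pushed in against the pin almost to the stop, then the heel lowered behind the lip.
- lip (a point): Middle of the top inner edge of the dock's rigid front lip, at dock x = -75 mm. The lip is 70 mm wide across the dock, 8 mm thick (to x = -83 mm), its top 16 mm above the tray floor. Side guides run from the lip to dock x = 55 mm, 70 mm apart inside, upright to 10 mm above the tray floor, then flaring outwards to about 19 mm above it.
- stop (a point): Centre of the top front edge of the dock's rigid stop block, 40 mm above the tray floor, face at dock x = 72 mm, 90 mm wide. Two steel hold-down fingers reach from its top 27 mm towards the lip (to dock x = 45 mm), at y = 22 to 35 mm on either side of the centre line, underside 40 mm and top 48 mm above the tray floor; the space between them is open.
- pin (a joint): Sensing pin: steel rod of 14 mm diameter sticking 17 mm out of the stop block towards the lip (dock -x) on the dock's centre line, 18 mm above the tray floor. Value in m: 0 = fully out, 0.017 = flush with the stop block. Spring about 2 N at 0, 5 N at 0.010, 7 N flush. A well seated long pack holds it 0.010 or more in.
- pin_tip (a point): Centre of the sensing pin's free end, which points to dock -x; moves with the pin.
- long_pack_grip (a point): Longer battery pack, about 0.5 kg: black sled 140 x 64 x 32 mm high, on it a grey grip block 84 long x 36 wide x 38 mm high (grasp across the 36 mm). Point: grip block's centre, 48 mm from the heel end, 92 mm from the nose end, 51 mm above the underside. x points to the nose (50 mm of bare sled, two brass contacts), z up. Seated: dock x -27 to -20, y 0, z 57 mm, axes as the dock's.
- short_pack_grip (a point): The shorter battery pack, to be left alone: same look, sled 104 x 64 x 32 mm, grip block 64 x 36 x 38 mm. Point: its grip block's centre, 51 mm above the underside; x to its nose.
- can_mid (a point): Standing can, 64 mm diameter, 190 mm tall, to be left alone. Point: its centre.
- hammer_grip (a point): Hammer lying on the counter, to be left alone. Point: on its handle.
- tape_mid (a point): Yellow plastic ring spool, 100 mm across, 48 mm high, lying flat, to be left alone. Point: its centre.
- tape_measure_mid (a point): Black tape measure, 78 x 42 x 72 mm, to be left alone. Point: its centre.
- hard_hat_mid (a point): White hard hat, 260 mm across, 142 mm high, to be left alone. Point: on its axis, 70 mm up.
Not all that is in view belongs to the job. Leave any pink look-alike of the dock alone.

How it is judged (in metres and radians):
At the end, for the whole second after the job is handed in: The long pack lies flat (within 0.06 rad) and along the dock (within 0.08 rad) with its grip block's centre at dock x -33 to -16 mm, y within 7 mm and less than 61 mm high, heel behind the lip and nose under the hold-down fingers; it holds the sensing pin more than 7 mm in, and it is at rest (value of joint pin above 0.007 m and x of long_pack_grip in the frame of dock between -0.033 and -0.016 m and y of long_pack_grip in the frame of dock between -0.007 and 0.007 m and z of long_pack_grip in the frame of dock below 0.061 m and angle between long_pack_grip's own z axis and vertical below 0.06 rad and angle between the x axis of long_pack_grip and the x axis of dock, either way round below 0.08 rad and linear speed of long_pack below 0.01 m/s); the robot touches nothing.
It fails at once if a bystander is moved more than 30 mm (distance of any of short_pack_grip, can_mid, hammer_grip, tape_mid, tape_measure_mid, hard_hat_mid from where it was at the start of the episode above 0.03 m).
It fails at once if the pack is pressed or dropped on the dock with more than 60 N (contact force between long_pack and dock above 60 N).
It also fails if it takes over 48 s, if anything falls off the work surface, if the arm or the gripper's body presses on something with over 40 N, if the wrist force passes 120 N, or if a joint passes its speed limit or range.

## Robot

A 6-joint arm with a two-finger parallel gripper is mounted at the origin on the work surface. World frame = base frame: x ahead of the robot, y to its left, z up, the work surface at z = 0. Lengths are in m, angles in degrees, forces in N, time in s.
With the tool pointing down it reaches from about 0.3 to 0.75 m from the base axis. Payload 8.5 kg.
Tool frame: the origin (TCP) lies midway between the tips of the shut fingers; the grasp point (between the pads) lies 19 mm behind it; z points along the fingers, y is the direction in which the jaws open and shut (so a half turn about z gives the same grasp; the last joint's range is limited). The gripper opens to 85 mm and grips with 20 to 120 N. Pads are 22 mm wide; open, the fingers measure 114 mm over their backs; the gripper's body (76 mm by 85 mm) begins 54 mm behind the grasp point. The pads swing forward as they close: fully open they stand 13 mm farther back than shut.
Start: joints at [61.461, 21.807, 74.336, -0, 83.858, -12.336], TCP at [0.153, 0.528, 0.231] pointing down, gripper open.
Joint ranges: [-178.18, 178.18], [-50.72, 133.34], [12.68, 142.11], [-81.47, 261.47], [9.98, 163.14], [-165.26, 165.26]. Speed limits (degrees/s): [136.94, 136.94, 180, 180, 180, 180].

## Interface

Orientations are given as a 3x3 rotation matrix whose columns are the frame's x, y, z axes.
In Python, from rig import status, eyes, env gives the robot as it stands. The module is installed in compiled form; this text tells all that it offers.
- The arm moves only by the tool play_rows, never from a script. Its argument "targets" is text: rows parted by semicolons, each of 5 numbers parted by spaces: the shift along the tool's x, y, z in m, then the turn about the tool's z in rad, then the closure, from 0 (fully open) to 1 (shut). A call has 1 to 5 rows; each row is the pose to reach, as a shift and turn from the pose commanded when the call began, along the tool's axes at that moment; what a row does not reach only later rows make up. A row lasts 1/10 s, in which the tool goes at most 50 mm and 8.59 degrees, less where a joint would pass 70% of its speed; a pose out of reach is approached as far as the arm can. A call with a gripper value outside its range is refused whole. The fingers move at their own pace and stop on an object; "force" is the grip in N (left out, the last holds). Time passes only in rows, so rows that repeat a pose let the fingers close. It gives the time, the measured TCP pose, the force and the opening at its end, in the units of the state.
- status.observe(): the state, without advancing time (a new reading comes with each control period).
- eyes.get_image(name): name is "scene" or "top" or "wrist"; returns a dict with "pixels" (420x560x3 uint8, red, green, blue), "range_z" (420x560 float32, m along the optical axis (not along the pixel's ray), 0 where there is no reading), "mtx" (3x3 intrinsics, pixels), "world_to_cam" (4x4, takes a point from world to camera coordinates); the wrist camera has in their place "T_tool_cam" (4x4, takes a point from camera to tool coordinates, whose origin is the TCP and whose axes are the flange's). Camera axes: x right, y up, looking along -z (the intrinsics and any distortion apply to the point x, -y, -z); pixel columns grow to the right and rows downward; lengths in m; the calibration is good to about 2 mm. The wrist camera is an equidistant fisheye: a pixel r from the principal point sees the ray r / f radians off the axis. A picture is of the moment at which its call begins: read the wrist's pose just before it.
- env.close_job(): hands the job in, once; it reports no verdict.
The state is a dict: "time_s": time; "q": joint angles; "qvel": joint speeds; "joint_efforts": joint torques, N m; "position": TCP position; "tool_rot": TCP orientation; "ft_force": force on the tool from outside, world axes, zero at the start; "wrist_torque": the same for the moment, N m; "grip_width": finger opening in m.
Only numpy, scipy, OpenCV 4.12 (cv2) and the standard library are available. Lean on these libraries where they do the work, as an engineer would, in place of code of your own. Each camera call takes 0.05 s, during which the arm holds its last target.

## Working session

There is one attempt and no reset: what is moved stays moved. The work goes in short steps, Python scripts to look and compute and a tool call to move; the robot and the scene stay as the last step left them, time stands still between calls to the robot, and variables do not carry over. Pictures are saved under pics/ and viewed, and the job is handed in when it is done.

Besides the shell and the picture viewer there is one more tool, called after "Request:" in YAML: its name, and indented under it one key for each argument. play_rows: Moves the arm, as the interface text tells. Its arguments: {"type":"object","properties":{"targets":{"type":"string"},"force":{"type":"number"}},"required":["targets"]}

```bash
mkdir -p pics; ls; cat > h.py <<'E'
import numpy as np, cv2
from rig import status, eyes, env
def grab(n,save=None):
    im=eyes.get_image(n)
    if save: cv2.imwrite('pics/'+save,cv2.cvtColor(im['pixels'],cv2.COLOR_RGB2BGR))
    return im
def w2p(im,P):
    P=np.atleast_2d(P);c=(im['world_to_cam']@np.c_[P,np.ones(len(P))].T).T[:,:3]
    q=np.c_[c[:,0],-c[:,1],-c[:,2]];u=(im['mtx']@q.T).T
    return u[:,:2]/u[:,2:]
def unproj(im,uv):
    uv=np.atleast_2d(uv).astype(float);d=np.linalg.solve(im['mtx'],np.c_[uv,np.ones(len(uv))].T).T
    d=np.c_[d[:,0],-d[:,1],-d[:,2]]
    T=np.linalg.inv(im['world_to_cam']);return T[:3,3],d@T[:3,:3].T
def onplane(im,uv,z):
    o,d=unproj(im,uv);t=(z-o[2])/d[:,2];return o+d*t[:,None]
def depthpts(im,uv):
    uv=np.atleast_2d(uv).astype(int);o,d=unproj(im,uv)
    return o+d*im['range_z'][uv[:,1],uv[:,0]][:,None]
def cloud(im):
    h,w=im['range_z'].shape;v,u=np.mgrid[:h,:w]
    return depthpts(im,np.c_[u.ravel(),v.ravel()]).reshape(h,w,3)
E
python3 - <<'E'
from h import *
print(status.observe())
a=grab('top','top0.png');b=grab('scene','scene0.png')
c=grab('wrist','wrist0.png')
for i in (a,b): print(i['mtx'],np.linalg.inv(i['world_to_cam']))
print(c['mtx'],c['T_tool_cam'])
E
```

```text
pics
{'time_s': 0.0, 'q': array([ 6.14608152e+01,  2.18415393e+01,  7.43865855e+01,  7.53249470e-04,
        8.38587161e+01, -1.23337516e+01]), 'qvel': array([ 0.08426822,  0.06865753, -0.01577988,  0.03442489, -0.06140159,
        0.06040322]), 'joint_efforts': array([ 2.41075519e-03, -4.48459697e+01, -2.31280249e+01, -7.66015160e-05,
        4.75862733e-03, -1.00290822e-05]), 'position': array([0.15332571, 0.52787744, 0.23069586]), 'tool_rot': array([[-9.60266706e-01,  2.79082984e-01, -7.35603633e-04],
       [ 2.79083750e-01,  9.60265851e-01, -1.32524710e-03],
       [ 3.36521134e-04, -1.47788569e-03, -9.99998851e-01]]), 'ft_force': array([-0.54803219,  0.99727739, -0.18807453]), 'wrist_torque': array([-0.0095633 , -0.04745153, -0.0500426 ]), 'grip_width': 0.08559216455991159}
[[395.71428807   0.         280.22734496]
 [  0.         395.71428807 203.46012485]
 [  0.           0.           1.        ]] [[ 0.02523408  0.98417776 -0.17537783  0.31700976]
 [-0.99942201  0.02883376  0.01800712  0.04293413]
 [ 0.02277901  0.17482207  0.98433651  1.09732555]
 [ 0.          0.          0.          1.        ]]
[[476.7591909    0.         283.58428352]
 [  0.         476.7591909  213.21986885]
 [  0.           0.           1.        ]] [[-0.15283055 -0.73744585  0.65788786  1.331648  ]
 [ 0.98819619 -0.1211381   0.09377552  0.15543324]
 [ 0.01054092  0.66445404  0.74725479  1.05872996]
 [ 0.          0.          0.          1.        ]]
[[325.1922621    0.         282.64348467]
 [  0.         325.1922621  210.06127763]
 [  0.           0.           1.        ]] [[-8.83073427e-05  9.61691373e-01  2.74134448e-01  6.98422023e-02]
 [ 9.99999949e-01  1.69428495e-04 -2.72240810e-04  1.08045105e-04]
 [-3.08257825e-04  2.74134410e-01 -9.61691338e-01 -1.42968527e-01]
 [ 0.00000000e+00  0.00000000e+00  0.00000000e+00  1.00000000e+00]]
```

View pics/top0.png

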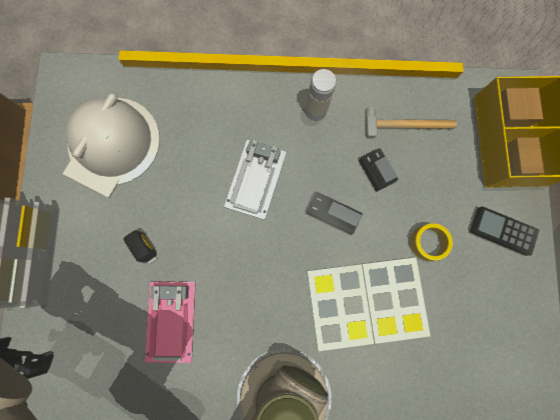

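View pics/scene0.png

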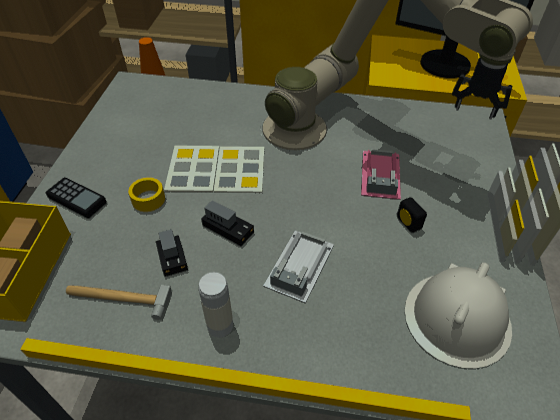

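View pics/wrist0.png

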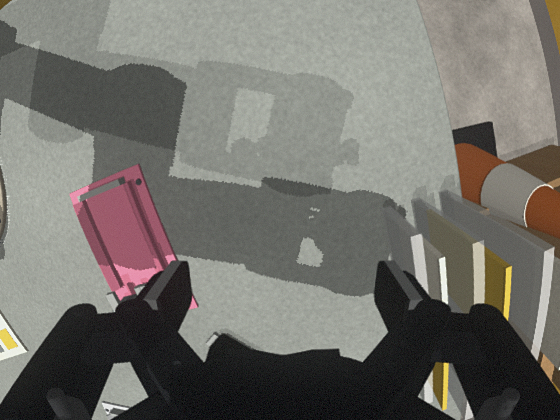

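The top view shows these possible targets:
- **Long pack:** the pack at (335,212) looks longer than the one at (378,168). The phone-like thing at (503,230) and the black tape measure at (140,246) are other dark objects.
- **Dock:** the white dock is at (256,178). The pink look-alike is at (170,321).

Next I'll take a close crop and measure.

```bash
python3 - <<'E'
from h import *
a=grab('top');b=grab('scene')
p=cv2.cvtColor(a['pixels'],cv2.COLOR_RGB2BGR)[125:260,210:420]
cv2.imwrite('pics/crop_top.png',cv2.resize(p,None,fx=3.7,fy=3.7,interpolation=cv2.INTER_CUBIC))
p=cv2.cvtColor(b['pixels'],cv2.COLOR_RGB2BGR)[180:310,140:350]
cv2.imwrite('pics/crop_scene.png',cv2.resize(p,None,fx=3.7,fy=3.7,interpolation=cv2.INTER_CUBIC))
for n,im in(('top',a),('scene',b)):
    c=cloud(im);z=c[...,2];print(n,np.median(z[(abs(c[...,0]-.5)<.2)&(abs(c[...,1])<.2)]))
    hsv=cv2.cvtColor(im['pixels'],cv2.COLOR_RGB2HSV)
    m=((hsv[...,2]<75)&(z>0.015)&(z<.1)&(c[...,0]>.3)&(c[...,0]<.8)&(abs(c[...,1])<.4)).astype(np.uint8)
    k,l,s,ce=cv2.connectedComponentsWithStats(m)
    for i in range(1,k):
        if s[i,4]>60:
            print(s[i],ce[i],c[l==i].mean(0))
            q=c[l==i]; 
            zz=q[:,2]; print(np.percentile(zz,[5,30,50,70,95]))
E
```

```text
top 0.0023516115743603683
[360 149  37  42 535] [374.7588785  169.82616822] [ 0.6091992  -0.23715105  0.03519076]
[0.01998349 0.03187432 0.03358974 0.03519932 0.05774564]
[132 230  24  32 440] [141.31363636 248.29090909] [0.37310134 0.37868718 0.06586788]
[0.0303651  0.0687098  0.07140088 0.07283544 0.07530564]
scene 0.0004544699429811505
[147 181  11   9  64] [152.140625 184.546875] [ 0.37611162 -0.38525881  0.03064485]
[0.01752948 0.02450128 0.0306359  0.03694476 0.04343226]
[137 189  28  20 206] [151.63592233 201.76699029] [ 0.44438871 -0.36301409  0.03020064]
[0.01595268 0.02363117 0.03054692 0.03690121 0.04450931]
[397 197  22  34 479] [408.3611691  212.20876827] [0.38605482 0.37780806 0.05415272]
[0.01939514 0.04363467 0.06247032 0.06948825 0.07362916]
[201 208  53  36 888] [227.66891892 225.48423423] [ 0.50180588 -0.12071164  0.03576702]
[0.01846137 0.02980253 0.03192716 0.03513775 0.06492579]
[156 236  31  38 663] [171.27300151 256.4841629 ] [ 0.62948189 -0.24375765  0.03427788]
[0.02062729 0.02991498 0.03139486 0.03327203 0.06194589]
[270 270  39  26 274] [288.54379562 284.64233577] [0.66652516 0.07615294 0.03297365]
[0.01646744 0.02615118 0.03298776 0.03984696 0.05063109]
```

View pics/crop_top.png

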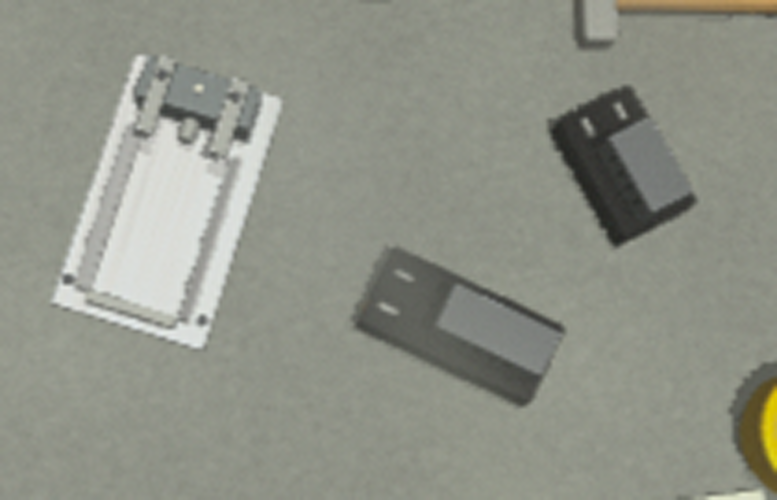

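View pics/crop_scene.png

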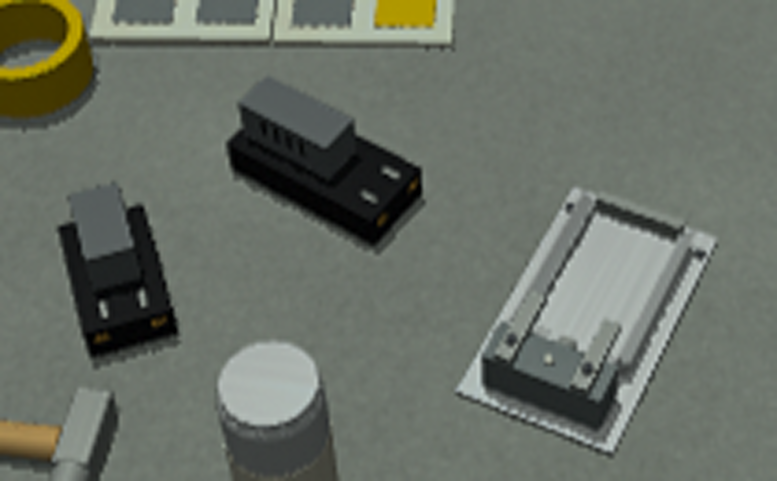

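The closer crops confirm it. The long pack is at top px (335,212), with its grip block offset to the heel and two contacts at the upper-left nose. The short pack is at (378,168). The white dock is at (256,178), with its stop and pin at the top of the image. Now to measure the poses.

```bash
cat > m.py <<'E'
from h import *
def rect(P):
    (c,(w,h),a)=cv2.minAreaRect((P[:,:2]*1000).astype(np.float32)); 
    if w<h: w,h,a=h,w,a+90
    return np.round(c,1),round(w,1),round(h,1),round((a+90)%180-90,2)
E
python3 - <<'E'
from m import *
for n in('top','scene'):
    im=grab(n);c=cloud(im);hsv=cv2.cvtColor(im['pixels'],cv2.COLOR_RGB2HSV)
    roi=(c[...,0]>.4)&(c[...,0]<.6)&(c[...,1]>-.25)&(c[...,1]<0)
    for nm,m,z in(('block',roi&(c[...,2]>.06)&(c[...,2]<.08),.070),('sled',roi&(c[...,2]>.012)&(hsv[...,2]<110),.032)):
        m=m.astype(np.uint8);k,l,s,_=cv2.connectedComponentsWithStats(m);i=1+np.argmax(s[1:,4]);m=(l==i)
        v,u=np.nonzero(m);print(n,nm,len(u),np.median(c[m][:,2]),rect(onplane(im,np.c_[u,v],z)),np.median(hsv[m],0), 'depth mean',c[m].mean(0))
    # dock: bright white
    roi=(c[...,0]>.5)&(c[...,0]<.85)&(c[...,1]>-.06)&(c[...,1]<.25)
    m=roi&(hsv[...,2]>175)&(hsv[...,1]<40)
    m=m.astype(np.uint8);k,l,s,_=cv2.connectedComponentsWithStats(m);i=1+np.argmax(s[1:,4]);
    v,u=np.nonzero(l==i);print(n,'tray',len(u),rect(onplane(im,np.c_[u,v],.006)))
    q=c[roi&(c[...,2]>.04)&(c[...,2]<.065)];print('stop hi',len(q),rect(q), np.median(q[:,2]))
E
```

```text
top block 449 0.07095685957183062 (array([ 477.4, -144.9]), 84.3, 37.4, 64.61) [ 53.   8. 131.] depth mean [ 0.4769423  -0.14517257  0.07073625]
top sled 797 0.033265403920358594 (array([ 485.5, -124.7]), 139.9, 67.4, 65.5) [39. 17. 92.] depth mean [ 0.48506689 -0.11156343  0.03523492]
top tray 1390 (array([586.4, 107.5]), 201.7, 95.6, -16.22)
stop hi 518 (array([706.3,  36.9]), 231.7, 93.3, -34.89) 0.050102260804185006
scene block 342 0.0686931640579514 (array([ 481.6, -146.5]), 86.2, 42.6, 64.75) [86. 19. 93.] depth mean [ 0.48032894 -0.14579309  0.06834175]
scene sled 1189 0.03328988908753572 (array([ 485.3, -131.8]), 166.7, 87.9, 65.91) [90. 22. 25.] depth mean [ 0.49657798 -0.12632013  0.04271921]
scene tray 360 (array([551.4,  93.2]), 115.2, 52.5, -14.98)
stop hi 591 (array([723.7,  38.3]), 256.4, 94.0, -25.86) 0.048068121653208395
```

```bash
cat >> m.py <<'E'
def go(target,yaw):
    s=status.observe();R=s['tool_rot'];d=R.T@(np.array(target)-s['position'])
    y=np.degrees(np.arctan2(R[1,0],R[0,0]));t=-(yaw-y);t=(t+180)%360-180
    print('t',s['time_s'],'pos',np.round(s['position'],4),'yaw',round(y,2),'shift',np.round(d,4),'turn',round(np.radians(t),4),'deg',round(t,1),'F',np.round(s['ft_force'],1),'w',round(s['grip_width'],4),'q',np.round(s['q'],1))
E
python3 -c "
from m import *
go((.484,-.1345,.16),65)"
```

```text
t 0.35 pos [0.1534 0.5281 0.2312] yaw 163.8 shift [-0.5023 -0.544   0.0713] turn 1.7243 deg 98.8 F [-0.1 -0.4 -0.7] w 0.0852 q [ 61.5  21.8  74.3  -0.   83.9 -12.3]
```

Request:
play_rows:
  targets: "-0.034 -0.036 0.004 0 0;-0.068 -0.072 0.008 0 0;-0.102 -0.108 0.012 0 0;-0.136 -0.144 0.016 0 0;-0.17 -0.18 0.02 0 0"

```text
time_s: 0.85
position: [0.2669, 0.3061, 0.2113]
tool_rot: [[-0.96, 0.278, 0.001], [0.278, 0.96, 0.0], [-0.0, 0.0, -1.0]]
ft_force: [1.8, -0.4, 0.5]
grip_width: 0.0849
```

Request:
play_rows:
  targets: "-0.034 -0.036 0.004 0 0;-0.068 -0.072 0.008 0 0;-0.102 -0.108 0.012 0 0;-0.136 -0.144 0.016 0 0;-0.17 -0.18 0.02 0 0"

```text
time_s: 1.35
position: [0.38, 0.0855, 0.1915]
tool_rot: [[-0.96, 0.279, 0.001], [0.279, 0.96, 0.0], [-0.001, 0.0, -1.0]]
ft_force: [1.6, 0.4, 0.3]
grip_width: 0.0856
```

Request:
play_rows:
  targets: "-0.034 -0.036 0.004 0 0;-0.068 -0.072 0.008 0 0;-0.102 -0.108 0.012 0 0;-0.136 -0.144 0.016 0 0;-0.162 -0.184 0.02 0 0"

```text
time_s: 1.85
position: [0.4847, -0.1365, 0.1711]
tool_rot: [[-0.96, 0.279, 0.001], [0.279, 0.96, -0.0], [-0.001, 0.0, -1.0]]
ft_force: [0.6, 1.0, 0.7]
grip_width: 0.0852
```

Request:
play_rows:
  targets: "0 0 0 0.14 0;0 0 0 0.28 0;0 0 0 0.42 0;0 0 0 0.56 0;0 0 0 0.70 0"

```text
time_s: 2.35
position: [0.4837, -0.1344, 0.1713]
tool_rot: [[-0.55, 0.835, -0.0], [0.835, 0.55, -0.0], [-0.0, -0.0, -1.0]]
ft_force: [-0.2, -0.3, 0.2]
grip_width: 0.0854
```

Request:
play_rows:
  targets: "0 0 0 0.14 0;0 0 0 0.28 0;0 0 0 0.42 0;0 0 0 0.56 0;0 0 0 0.70 0"

```text
time_s: 2.85
position: [0.4837, -0.1343, 0.1713]
tool_rot: [[0.118, 0.993, 0.0], [0.993, -0.118, 0.0], [0.0, 0.0, -1.0]]
ft_force: [0.4, -0.4, 0.3]
grip_width: 0.0856
```

Request:
play_rows:
  targets: "0 0 0 0.14 0;0 0 0 0.28 0;0 0 0 0.324 0;0 0 0 0.324 0;0 0 0 0.324 0"

```text
time_s: 3.35
position: [0.4837, -0.1343, 0.1713]
tool_rot: [[0.421, 0.907, -0.0], [0.907, -0.421, 0.0], [-0.0, -0.0, -1.0]]
ft_force: [-0.4, 0.1, -0.4]
grip_width: 0.0854
```

```bash
python3 -c "
from m import *
go((.484,-.1345,.16),65)
grab('wrist','w1.png')"
```

```text
t 3.35 pos [ 0.4837 -0.1343  0.1713] yaw 65.1 shift [-0.      0.0003  0.0113] turn 0.0018 deg 0.1 F [-0.4  0.1 -0.4] w 0.0854 q [-29.1  20.2  87.6  -0.   72.2  -4.2]
```

View pics/w1.png

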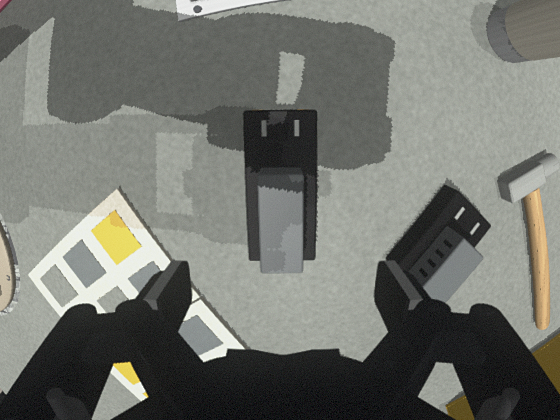

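The wrist view shows the long pack centred between the jaws: nose up, contacts at (264,128) and (296,128), block at (281,220). The short pack sits off to the right at (440,235). I'll check it numerically with the wrist rays.

```bash
cat >> m.py <<'E'
def wrays(im,uv,s):
    uv=np.atleast_2d(uv).astype(float);K=im['mtx'];x=(uv[:,0]-K[0,2])/K[0,0];y=(uv[:,1]-K[1,2])/K[1,1]
    r=np.hypot(x,y)+1e-12;d=np.c_[np.sin(r)*x/r,-np.sin(r)*y/r,-np.cos(r)]
    T=im['T_tool_cam'];R=s['tool_rot'];o=R@T[:3,3]+s['position'];return o,(R@T[:3,:3]@d.T).T
def wplane(im,uv,s,z):
    o,d=wrays(im,uv,s);return o+d*((z-o[2])/d[:,2])[:,None]
def wcloud(im,s):
    h,w=im['range_z'].shape;v,u=np.mgrid[:h,:w];uv=np.c_[u.ravel(),v.ravel()].astype(float)
    o,d=wrays(im,uv,s);R=s['tool_rot']@im['T_tool_cam'][:3,:3];ax=-R[:,2]
    t=im['range_z'].ravel()/(d@ax);P=o+d*t[:,None];P[im['range_z'].ravel()<=0]=np.nan;return P.reshape(h,w,3)
E
python3 - <<'E'
from m import *
s=status.observe();im=grab('wrist');c=wcloud(im,s)
m=(c[...,2]>.062)&(c[...,2]<.078)&(np.hypot(c[...,0]-.479,c[...,1]+.145)<.06)
v,u=np.nonzero(m);print(len(u),np.median(c[m][:,2]),rect(wplane(im,np.c_[u,v],s,.07)),c[m].mean(0))
m=(c[...,2]>.027)&(c[...,2]<.037)&(np.hypot(c[...,0]-.49,c[...,1]+.125)<.09)
v,u=np.nonzero(m);print(len(u),np.median(c[m][:,2]),rect(wplane(im,np.c_[u,v],s,.032)))
E
```

```text
4521 0.0703242623208982 (array([ 476.7, -144.7]), 84.9, 35.9, 65.59) [ 0.47759874 -0.14267839  0.07025133]
6518 0.032338355378205064 (array([ 485.6, -124.9]), 139.1, 64.3, 65.77)
```

```bash
python3 -c "
from m import *
go((.4816,-.1338,.036),65.65)"
```

```text
t 3.45 pos [ 0.4837 -0.1343  0.1713] yaw 65.08 shift [-0.0004 -0.0022  0.1353] turn -0.01 deg -0.6 F [-0.1 -1.2  0.6] w 0.0855 q [-29.1  20.2  87.6  -0.   72.2  -4.1]
```

Request:
play_rows:
  targets: "-0.0004 -0.0022 0.03 -0.01 0;-0.0004 -0.0022 0.065 -0.01 0;-0.0004 -0.0022 0.1 -0.01 0;-0.0004 -0.0022 0.125 -0.01 0;-0.0004 -0.0022 0.135 -0.01 0"
  force: 25

```text
time_s: 3.95
position: [0.4807, -0.1333, 0.0344]
tool_rot: [[0.413, 0.911, -0.003], [0.911, -0.413, 0.002], [0.0, -0.004, -1.0]]
ft_force: [0.0, 0.2, 0.0]
grip_width: 0.0853
```

Request:
play_rows:
  targets: "0 0 0 0 0.3;0 0 0 0 0.6;0 0 0 0 1;0 0 0 0 1;0 0 0 0 1"
  force: 25

```text
time_s: 4.45
position: [0.4821, -0.134, 0.0375]
tool_rot: [[0.413, 0.911, 0.002], [0.911, -0.413, -0.001], [-0.0, 0.002, -1.0]]
ft_force: [-0.8, 0.4, 6.9]
grip_width: 0.0362
```

Request:
play_rows:
  targets: "0 0 0 0 1;0 0 0 0 1;0 0 0 0 1"
  force: 25

```text
time_s: 4.75
position: [0.4821, -0.1341, 0.0375]
tool_rot: [[0.413, 0.911, 0.002], [0.911, -0.413, -0.001], [-0.0, 0.002, -1.0]]
ft_force: [-0.7, 0.7, 6.4]
grip_width: 0.0354
```

Request:
play_rows:
  targets: "0 0 -0.01 0 1;0 0 -0.025 0 1;0 0 -0.05 0 1;0 0 -0.08 0 1;0 0 -0.11 0 1"

```text
time_s: 5.25
position: [0.481, -0.1334, 0.1477]
tool_rot: [[0.413, 0.911, -0.001], [0.911, -0.413, 0.001], [0.0, -0.001, -1.0]]
ft_force: [2.0, -0.3, -5.3]
grip_width: 0.0357
```

```bash
python3 -c "
from m import *
go((.7,.07,.2),-17)
s=status.observe()
im=grab('wrist','w2.png');b=grab('scene','s2.png')
c=wcloud(im,s)
d=(c-s['position'])@s['tool_rot']
for v in (120,135,150,165,180,200,220): print(v,np.round(d[v,280]*1000,1))
"
```

```text
t 5.25 pos [ 0.481  -0.1334  0.1477] yaw 65.59 shift [ 0.2758  0.1153 -0.0524] turn 1.4415 deg 82.6 F [ 2.  -0.3 -5.3] w 0.0357 q [-29.1  21.5  90.   -0.   68.5  -4.7]
120 [69.7 -1.4  4.5]
135 [62.9 -1.4  5.4]
150 [56.  -1.4  5.5]
165 [49.  -1.4  5.6]
180 [42.  -1.4  5.5]
200 [32.6 -1.4  4.8]
220 [ 29.1  -1.2 -15.1]
```

View pics/w2.png

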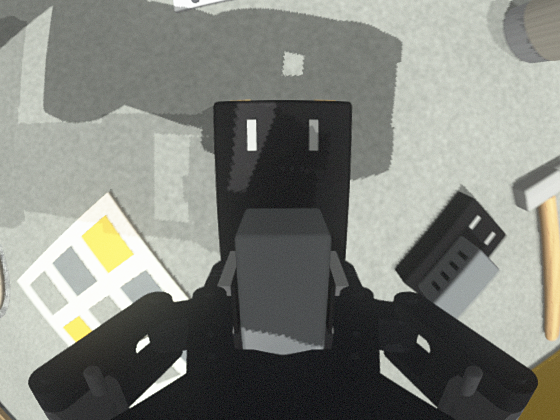

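View pics/s2.png

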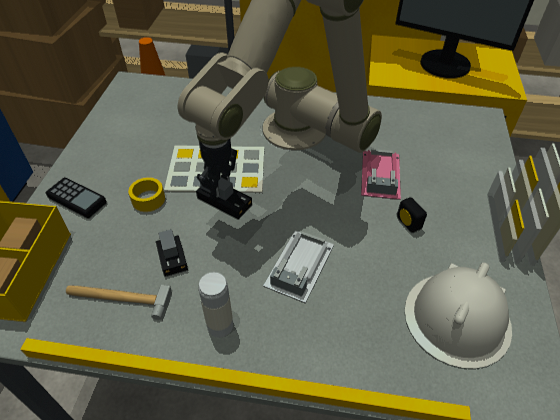

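```bash
python3 - <<'E'
from m import *
for n in('top','scene'):
    im=grab(n);c=cloud(im);z=c[...,2]
    o=(c[...,0]>.5)&(c[...,0]<.85)&(c[...,1]>-.08)&(c[...,1]<.2)
    r=onplane(im,np.array([[256,178]]) if n=='top' else np.array([[300,265]]),.006);print(n,r)
    k,l,s,ce=cv2.connectedComponentsWithStats((o&(z>.012)).astype(np.uint8))
    for i in range(1,k):
        if s[i,4]>40:
            q=c[l==i];print(s[i],q.mean(0),rect(q),q[:,2].max())
    k,l,s,ce=cv2.connectedComponentsWithStats((o&(z>.035)&(z<.065)).astype(np.uint8))
    for i in range(1,k):
        if s[i,4]>40:
            q=c[l==i];print(' hi',s[i],q.mean(0),rect(q),q[:,2].max())
E
```

```text
top [[0.58259962 0.09337113 0.006     ]]
[306  69  21  51 760] [ 0.7765691  -0.06081601  0.1402177 ] (array([789.3, -60.5]), 63.9, 38.0, 1.1) 0.19554481290536108
[230 140  52  66 812] [0.62278661 0.09356797 0.0401773 ] (array([582. ,  99.2]), 190.5, 91.9, -19.89) 0.06161166225882786
[334 155  14  17  88] [ 0.50911529 -0.07393644  0.43606914] (array([510.4, -76.6]), 30.5, 12.8, -28.93) 0.46109705649655275
[260 168  16  39 153] [0.55476253 0.06021896 0.02287571] (array([554.7,  60.3]), 114.3, 11.2, -16.08) 0.0313976836569656
[313 182  11  18 117] [ 0.5166918  -0.07101317  0.14520665] (array([522. , -67.5]), 43.9, 24.0, 0.29) 0.14884732544116086
 hi [306 103  15  14  73] [ 0.76814948 -0.05877947  0.05027558] (array([771.6, -57.1]), 50.6, 14.1, 50.86) 0.06443727848567726
 hi [247 140  34  28 503] [0.64728492 0.07547206 0.05050069] (array([641.4,  77.7]), 89.7, 60.8, 73.56) 0.06161166225882786
scene [[0.5822477  0.09554695 0.006     ]]
[230 100  10  37 199] [ 0.51114974 -0.07478513  0.41247127] (array([512.9, -75.9]), 28.7, 13.1, -15.99) 0.45800812020138404
[237 201  12  20 149] [ 0.52004993 -0.06988068  0.1325316 ] (array([522.7, -69. ]), 45.0, 22.4, -1.19) 0.14566779283283438
[ 270  236   58   60 1054] [0.62683698 0.08279617 0.03591474] (array([582.5,  92.7]), 183.5, 94.1, -14.7) 0.06027246458667024
[ 207  272   26   64 1182] [ 0.80698784 -0.05976782  0.12805562] (array([793.2, -61.1]), 63.6, 37.7, 0.18) 0.19395866684304242
 hi [270 259  38  32 568] [0.65055168 0.0750162  0.04766701] (array([640.7,  76.2]), 90.5, 62.2, 74.59) 0.06027246458667024
 hi [213 314  19  18 122] [ 0.81345472 -0.05816589  0.05116548] (array([810.4, -56.9]), 50.2, 14.3, -48.31) 0.06470261769672514
```

Request:
play_rows:
  targets: "0 0 -0.01 0.1 1;0 0 -0.02 0.24 1;0 0 -0.03 0.38 1;0 0 -0.03 0.52 1;0 0 -0.03 0.66 1"

```text
time_s: 5.95
position: [0.4808, -0.1334, 0.1745]
tool_rot: [[0.887, 0.461, -0.003], [0.461, -0.887, 0.002], [-0.002, -0.003, -1.0]]
ft_force: [0.1, 0.9, -5.4]
grip_width: 0.0357
```

Request:
play_rows:
  targets: "0 0 0 0.14 1;0 0 0 0.28 1;0 0 0 0.42 1;0 0 0 0.56 1;0 0 0 0.66 1"

```text
time_s: 6.45
position: [0.4807, -0.1333, 0.1741]
tool_rot: [[0.984, -0.18, -0.004], [-0.18, -0.984, 0.002], [-0.004, -0.001, -1.0]]
ft_force: [-0.1, 0.1, -4.7]
grip_width: 0.0358
```

Request:
play_rows:
  targets: "-0.004 -0.03 0 0.05 1;-0.012 -0.07 0 0.104 1;-0.02 -0.11 0 0.104 1;-0.026 -0.15 0 0.104 1;-0.033 -0.19 0 0.104 1"

```text
time_s: 6.95
position: [0.4811, 0.0607, 0.1743]
tool_rot: [[0.961, -0.276, -0.004], [-0.276, -0.961, 0.001], [-0.004, 0.001, -1.0]]
ft_force: [0.6, -0.2, -4.8]
grip_width: 0.0352
```

```bash
python3 -c "
from m import *
go((.511,.114,.18),-16)"
```

```text
t 6.95 pos [0.4811 0.0607 0.1743] yaw -16.02 shift [ 0.014  -0.0595 -0.0057] turn -0.0003 deg -0.0 F [ 0.6 -0.2 -4.8] w 0.0352 q [-6.8 18.5 89.7  0.  72.  99.2]
```

Request:
play_rows:
  targets: "0.007 -0.03 -0.003 0 1;0.014 -0.06 -0.006 0 1;0.014 -0.06 -0.006 0 1;0.014 -0.06 -0.006 0 1"

```text
time_s: 7.35
position: [0.5113, 0.1132, 0.1803]
tool_rot: [[0.962, -0.274, -0.004], [-0.274, -0.962, -0.0], [-0.004, 0.001, -1.0]]
ft_force: [0.2, 0.4, -6.0]
grip_width: 0.0356
```

```bash
python3 - <<'E'
from m import *
go((.511,.114,.18),-16)
s=status.observe();im=grab('wrist','w3.png');c=wcloud(im,s)
np.save('c3.npy',c);np.save('px3.npy',im['pixels'])
d=(c-s['position'])@s['tool_rot']
for v in (100,110,120,135,150,165,180,200,220): print(v,np.round(d[v,280]*1000,1))
E
```

```text
t 7.35 pos [0.5113 0.1132 0.1803] yaw -15.93 shift [-0.0005 -0.0007  0.0003] turn 0.0012 deg 0.1 F [ 0.2  0.4 -6. ] w 0.0356 q [ -0.5  21.8  83.3  -0.   75.1 105.5]
100 [ 88.3  -2.7 173.3]
110 [74.  -1.3  6.2]
120 [nan nan nan]
135 [62.5 -1.4  6.4]
150 [55.5 -1.4  7.2]
165 [48.9 -1.4  4.6]
180 [41.7 -1.4  5.6]
200 [32.  -1.4  6.1]
220 [ 28.5  -1.3 -13.9]
```

View pics/w3.png

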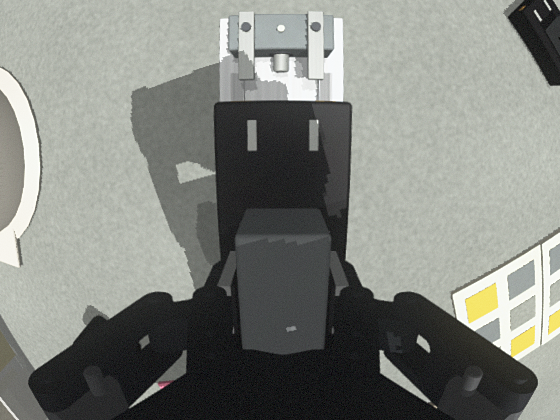

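The stop and fingers are in clear view: finger tips at (247,79) and (316,79), pin at (281,62), pack aligned below them. Now to measure them.

```bash
python3 - <<'E'
from m import *
s=status.observe();im=grab('wrist');c=wcloud(im,s)
hsv=cv2.cvtColor(im['pixels'],cv2.COLOR_RGB2HSV)
p=cv2.cvtColor(im['pixels'],cv2.COLOR_RGB2BGR)[0:110,200:365];cv2.imwrite('pics/c3.png',cv2.resize(p,None,fx=4.8,fy=4.8,interpolation=cv2.INTER_CUBIC))
z=c[...,2];reg=np.zeros(z.shape,bool);reg[0:100,205:360]=1
k,l,st,ce=cv2.connectedComponentsWithStats((reg&(z>.035)&(z<.065)).astype(np.uint8))
for i in range(1,k):
    if st[i,4]>100:
        v,u=np.nonzero(l==i);print(st[i],rect(wplane(im,np.c_[u,v],s,.05)))
m=reg&(z>.0495)&(z<.06);k,l,st,ce=cv2.connectedComponentsWithStats(m.astype(np.uint8))
for i in range(1,k):
    if st[i,4]>60:
        v,u=np.nonzero(l==i);print('fing',st[i],np.median(z[l==i]),rect(wplane(im,np.c_[u,v],s,.054)))
# rays of manual finger edges at plane .054 in tool frame
R=s['tool_rot']
def tf(uv,h): return (wplane(im,uv,s,h)-s['position'])@R*1000
print(np.round(tf([[239,76],[254,78],[309,78],[323,76],[247,79],[316,79]],.054),1))
print('pin',np.round(tf([[273,62],[289,62],[281,70]],.031),1))
E
```

```text
[ 227   11  107   70 4970] (array([639.9,  78.2]), 88.6, 61.3, 74.27)
fing [ 306   11   17   70 1091] 0.05433493739766626 (array([631.5,  51.5]), 60.3, 13.2, -16.31)
fing [ 237   12   17   69 1096] 0.054341774214213656 (array([646.9, 105.8]), 60.2, 13.3, -15.64)
[[106.3 -35.8 126.3]
 [104.2 -23.5 126.3]
 [104.2  21.3 126.3]
 [106.2  32.7 126.3]
 [103.5 -29.2 126.3]
 [103.5  27.  126.3]]
pin [[121.6  -8.7 149.2]
 [121.6   5.4 149.3]
 [114.2  -1.6 149.3]]
```

View pics/c3.png

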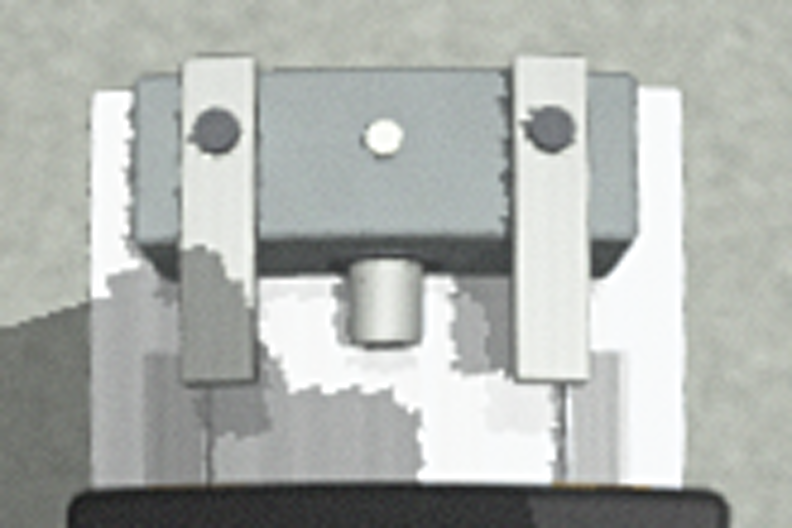

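Request:
play_rows:
  targets: "0.005 -0.0006 0.02 0.001 1;0.01 -0.0012 0.05 0.001 1;0.015 -0.0012 0.075 0.001 1;0.02 -0.0012 0.09 0.001 1;0.02 -0.0012 0.096 0.001 1"
  force: 25

```text
time_s: 7.95
position: [0.5311, 0.1074, 0.0845]
tool_rot: [[0.961, -0.278, -0.003], [-0.278, -0.961, -0.0], [-0.003, 0.001, -1.0]]
ft_force: [0.6, 0.0, -5.0]
grip_width: 0.0355
```

```bash
cat > k.py <<'E'
from m import *
D0=np.array([.6392,.07865]);YAW=np.radians(-15.93)
def dk(p):  # world -> dock mm
    p=np.asarray(p);d=p[...,:2]-D0;c,s=np.cos(YAW),np.sin(YAW)
    return np.stack([(d[...,0]*c+d[...,1]*s)*1000+75,(-d[...,0]*s+d[...,1]*c)*1000,p[...,2]*1000-6],-1)
def look(name=None):
    s=status.observe();im=grab('wrist',name);c=dk(wcloud(im,s))
    print('t',s['time_s'],'TCP dock',np.round(dk(s['position']),1),'yaw-dock',round(np.degrees(np.arctan2(s['tool_rot'][1,0],s['tool_rot'][0,0])-YAW),2),'F',np.round(s['ft_force'],1),'T',np.round(s['wrist_torque'],2),'w',round(s['grip_width'],4))
    hsv=cv2.cvtColor(im['pixels'],cv2.COLOR_RGB2HSV)
    t=c-dk(s['position'])
    m=np.zeros(hsv.shape[:2],bool);m[60:240,205:365]=1
    m&=(t[...,2]<12)&(t[...,2]>-30)&(t[...,0]>27)&(t[...,0]<84)&(abs(t[...,1])<28)&(c[...,2]<52)&(hsv[...,2]<110)
    q=c[m]; 
    for _ in range(4):
        A=np.c_[q,np.ones(len(q))];P=np.linalg.lstsq(A[:,[0,1,3]],A[:,2],rcond=None)[0];r=q[:,2]-A[:,[0,1,3]]@P
        q=q[abs(r)<max(2.,1.5*np.median(abs(r)))]
    th=-np.degrees(np.arctan(P[0]));x=s_x=dk(s['position'])[0]
    print('n',len(q),'pitch nose-down',round(th,2),'roll',round(np.degrees(np.arctan(P[1])),2),'sled top z at TCPx+50',round(P[0]*(x+50)+P[1]*0+P[2],1),'x max',np.round(np.percentile(q[:,0],[98,99.7]),1),'y',np.round(np.percentile(q[:,1],[1,99]),1))
    return im,s,c
E
python3 -c "
from k import *
look('w4.png')"
```

```text
t 7.95 TCP dock [-36.9  -2.   78.5] yaw-dock -0.22 F [ 0.6  0.  -5. ] T [-0.04  0.05  0.  ] w 0.0355
n 1 pitch nose-down -39.01 roll 24.68 sled top z at TCPx+50 10.6 x max [45.7 45.7] y [25.9 25.9]
```

View pics/w4.png

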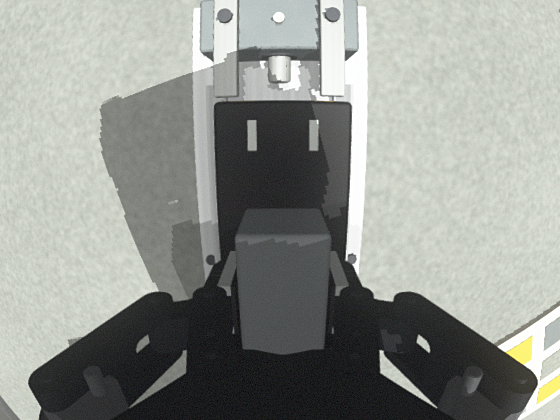

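```bash
sed -i 's/&(c\[...,2\]<52)//' k.py; cat >> k.py <<'E'
def fing(im,s,c):
    z=c[...,2];reg=np.zeros(z.shape,bool);reg[0:100,180:380]=1
    hsv=cv2.cvtColor(im['pixels'],cv2.COLOR_RGB2HSV)
    m=reg&(z>44.5)&(z<53)&(abs(c[...,1])<45)&(c[...,0]>44)&(c[...,0]<100)&(hsv[...,2]>70);k,l,st,ce=cv2.connectedComponentsWithStats(m.astype(np.uint8))
    for i in range(1,k):
        if st[i,4]>150:
            v,u=np.nonzero(l==i);q=dk(wplane(im,np.c_[u,v],s,.054));print('fing',st[i],rect(q/1000))
E
python3 -c "
from k import *
a=look();fing(*a)"
```

```text
t 8.0 TCP dock [-37.2  -1.9  78.5] yaw-dock -0.21 F [-0.1  0.4 -6.1] T [0.02 0.08 0.03] w 0.0355
n 11479 pitch nose-down 1.15 roll 0.02 sled top z at TCPx+50 72.9 x max [40.3 41.1] y [-29.3  25.6]
fing [ 213    0   26   97 2346] (array([72.9, 28.1]), 55.0, 13.5, 0.07)
fing [ 319    0   27   96 2341] (array([ 72.9, -28.4]), 54.3, 13.7, 0.16)
```

Request:
play_rows:
  targets: "0 -0.001 0.006 -0.003 1;0 -0.0018 0.014 -0.003 1;0 -0.0018 0.02 -0.003 1;0 -0.0018 0.022 -0.003 1;0 -0.0018 0.023 -0.003 1"
  force: 20

```text
time_s: 8.55
position: [0.5322, 0.1103, 0.0631]
tool_rot: [[0.962, -0.274, -0.0], [-0.274, -0.962, 0.0], [-0.0, 0.0, -1.0]]
ft_force: [-0.1, 0.5, -4.5]
grip_width: 0.0358
```

```bash
python3 -c "
from k import *
a=look('w5.png');fing(*a)"
```

```text
t 8.55 TCP dock [-36.6   1.1  57.1] yaw-dock 0.05 F [-0.1  0.5 -4.5] T [ 0.04 -0.05 -0.04] w 0.0358
n 11533 pitch nose-down 0.95 roll 0.09 sled top z at TCPx+50 51.7 x max [40.9 41.6] y [-26.4  28.5]
fing [ 211    0   30   95 2616] (array([69.2, 28. ]), 47.7, 13.6, -0.13)
fing [ 332    0   29   95 2619] (array([ 69.6, -28.3]), 47.7, 13.5, -0.39)
```

Request:
play_rows:
  targets: "0 0.001 0.001 0 1;0 0.001 0.0025 0 1;0 0.001 0.004 0 1;0 0.001 0.0055 0 1;0 0.001 0.007 0 1"
  force: 20

```text
time_s: 9.1
position: [0.5339, 0.1089, 0.0579]
tool_rot: [[0.962, -0.274, 0.005], [-0.274, -0.962, -0.001], [0.005, -0.001, -1.0]]
ft_force: [3.4, -4.0, 9.3]
grip_width: 0.0358
```

```bash
python3 -c "
from k import *
a=look('w6.png')"
```

```text
t 9.1 TCP dock [-34.6   0.1  51.9] yaw-dock 0.05 F [ 3.4 -4.   9.3] T [-0.55 -0.28  0.05] w 0.0358
n 11244 pitch nose-down 2.82 roll 0.02 sled top z at TCPx+50 44.9 x max [41.9 42.7] y [-27.3  27.6]
```

Request:
play_rows:
  targets: "0 0 0.001 0 1;0 0 0.002 0 1;0 0 0.003 0 1;0 0 0.004 0 1;0 0 0.004 0 1"
  force: 20

```text
time_s: 9.65
position: [0.5363, 0.1082, 0.0554]
tool_rot: [[0.962, -0.274, 0.012], [-0.274, -0.962, -0.002], [0.012, -0.002, -1.0]]
ft_force: [7.5, -5.7, 12.3]
grip_width: 0.0356
```

```bash
python3 -c "
from k import *
a=look('w7.png')"
```

```text
t 9.65 TCP dock [-32.1   0.2  49.4] yaw-dock 0.04 F [ 7.5 -5.7 12.3] T [-0.87 -0.88  0.08] w 0.0356
n 11022 pitch nose-down 5.44 roll 0.01 sled top z at TCPx+50 40.3 x max [43.  43.7] y [-27.2  27.7]
```

View pics/w7.png

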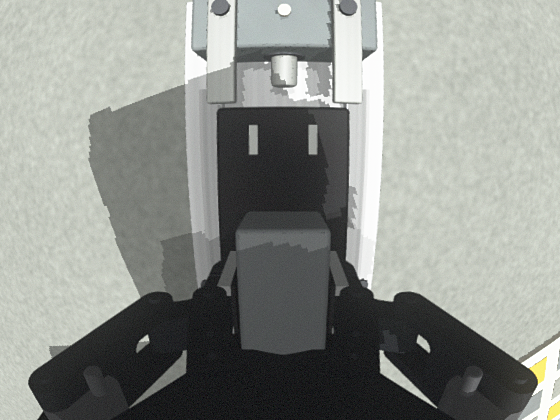

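Request:
play_rows:
  targets: "-0.001 0 0.001 0 1;-0.002 0 0.002 0 1;-0.003 0 0.003 0 1;-0.003 0 0.0035 0 1;-0.003 0 0.0035 0 1"
  force: 20

```text
time_s: 10.2
position: [0.5368, 0.1084, 0.0539]
tool_rot: [[0.962, -0.274, 0.021], [-0.274, -0.962, -0.003], [0.021, -0.003, -1.0]]
ft_force: [13.9, -8.7, 21.7]
grip_width: 0.0359
```

```bash
python3 -c "
from k import *
a=look('w8.png')
b=grab('scene')
p=cv2.cvtColor(b['pixels'],cv2.COLOR_RGB2BGR)[190:310,230:380]
cv2.imwrite('pics/s8.png',cv2.resize(p,None,fx=5,fy=5,interpolation=cv2.INTER_CUBIC))"
```

```text
t 10.2 TCP dock [-31.6   0.5  47.9] yaw-dock 0.04 F [13.9 -8.7 21.7] T [-1.43 -1.93  0.15] w 0.0359
n 10937 pitch nose-down 6.7 roll -0.01 sled top z at TCPx+50 38.1 x max [43.  43.9] y [-27.  28.]
```

View pics/s8.png

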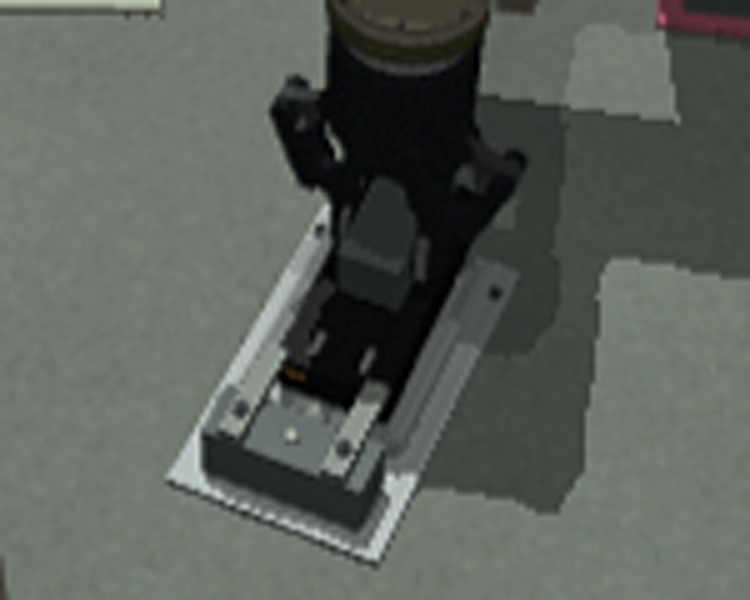

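Request:
play_rows:
  targets: "0.002 0 0 0 1;0.004 0 0 0 1;0.006 0 0 0 1;0.008 0 0 0 1;0.01 0 0 0 1"
  force: 25

```text
time_s: 10.8
position: [0.5384, 0.1079, 0.0523]
tool_rot: [[0.962, -0.273, 0.002], [-0.273, -0.962, 0.001], [0.001, -0.001, -1.0]]
ft_force: [-16.5, 3.6, 33.1]
grip_width: 0.0353
```

```bash
python3 -c "
from k import *
a=look('w9.png')"
```

```text
t 10.8 TCP dock [-29.9   0.5  46.3] yaw-dock 0.07 F [-16.5   3.6  33.1] T [ 0.43  2.21 -0.02] w 0.0353
n 10907 pitch nose-down 8.25 roll -0.02 sled top z at TCPx+50 35.4 x max [44.1 44.9] y [-27.  28.]
```

Request:
play_rows:
  targets: "0 0 -0.002 0 1;0 0 -0.004 0 1;0.001 0 -0.005 0 1;0.003 0 -0.005 0 1;0.005 0 -0.005 0 1"
  force: 30

```text
time_s: 11.35
position: [0.5436, 0.1059, 0.0534]
tool_rot: [[0.962, -0.274, -0.001], [-0.274, -0.962, -0.0], [-0.001, 0.0, -1.0]]
ft_force: [0.4, -0.0, -5.6]
grip_width: 0.0355
```

```bash
python3 -c "
from k import *
a=look('w10.png')"
```

```text
t 11.35 TCP dock [-24.4  -0.   47.4] yaw-dock 0.04 F [ 0.4 -0.  -5.6] T [-0.01 -0.02 -0.06] w 0.0355
n 10627 pitch nose-down 8.55 roll -0.08 sled top z at TCPx+50 36.1 x max [49.4 50.4] y [-27.4  27.4]
```

Request:
play_rows:
  targets: "0.003 0 0 0 1;0.007 0 0 0 1;0.011 0 0 0 1;0.014 0 0 0 1;0.016 0 0 0 1"
  force: 35

```text
time_s: 11.9
position: [0.5586, 0.1017, 0.0536]
tool_rot: [[0.962, -0.274, -0.002], [-0.274, -0.962, 0.0], [-0.002, 0.0, -1.0]]
ft_force: [-5.4, 1.9, -3.3]
grip_width: 0.0355
```

```bash
python3 -c "
from k import *
a=look('w11.png');fing(*a)"
```

```text
t 11.9 TCP dock [-8.9  0.  47.6] yaw-dock 0.05 F [-5.4  1.9 -3.3] T [ 0.25  0.74 -0.02] w 0.0355
n 9906 pitch nose-down 8.48 roll -0.03 sled top z at TCPx+50 36.2 x max [65.3 72.8] y [-27.   27.1]
fing [ 204   34   31   66 1946] (array([85.2, 28. ]), 30.1, 13.5, 0.19)
fing [ 333   34   31   66 1938] (array([ 85.2, -28.3]), 30.0, 13.5, -0.13)
```

View pics/w11.png

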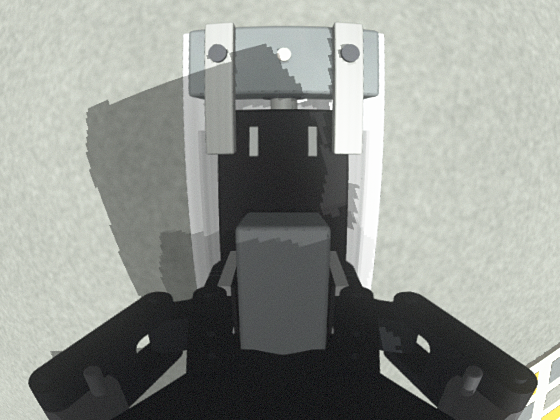

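The nose is under both fingers at rows 110–155, and the pin tip is at (285,103). It is pushing about 5.5 N. Going a little further in.

Request:
play_rows:
  targets: "0.001 0 0 0 1;0.002 0 0 0 1;0.003 0 0 0 1;0.004 0 0 0 1;0.005 0 0 0 1"
  force: 35

```text
time_s: 12.45
position: [0.5631, 0.1004, 0.0537]
tool_rot: [[0.962, -0.274, -0.002], [-0.274, -0.962, 0.0], [-0.002, 0.0, -1.0]]
ft_force: [-6.5, 1.7, -3.1]
grip_width: 0.0356
```

```bash
python3 -c "
from k import *
im,s,c=look('w12.png')
for uv,h in (([284,97],.046),([284,98],.046),([284,99],.046)): print(uv,dk(wplane(im,[uv],s,h)))
for v in range(92,118,2): print(v,np.round(c[v,260],1),im['pixels'][v,260])
b=grab('scene')
p=cv2.cvtColor(b['pixels'],cv2.COLOR_RGB2BGR)[190:310,230:380]
cv2.imwrite('pics/s12.png',cv2.resize(p,None,fx=5,fy=5,interpolation=cv2.INTER_CUBIC))"
```

```text
t 12.45 TCP dock [-4.2  0.1 47.7] yaw-dock 0.05 F [-6.5  1.7 -3.1] T [0.25 0.95 0.02] w 0.0356
n 9634 pitch nose-down 8.62 roll -0.01 sled top z at TCPx+50 36.2 x max [69.8 72.7] y [-26.8  26.9]
[284, 97] [[75.89833406 -0.32910258 40.        ]]
[284, 98] [[75.43354385 -0.32959304 40.        ]]
[284, 99] [[74.9689328  -0.33008722 40.        ]]
92 [78.4 10.7 38.7] [113 118 118]
94 [77.4 10.6 40.1] [113 119 119]
96 [76.4 10.6 40.3] [119 125 125]
98 [75.5 10.6 40.6] [114 121 119]
100 [74.5 10.5 40.8] [116 120 120]
102 [73.7 10.6 39.8] [ 94  99 101]
104 [72.8 10.7 38.6] [65 67 72]
106 [72.9 12.7  9.9] [75 79 78]
108 [72.1 13.3  0.7] [149 149 150]
110 [70.1 11.2 32. ] [36 36 34]
112 [69.2 11.2 32.3] [44 44 45]
114 [68.2 11.1 33. ] [51 51 51]
116 [67.2 11.  34. ] [45 45 48]
```

View pics/w12.png

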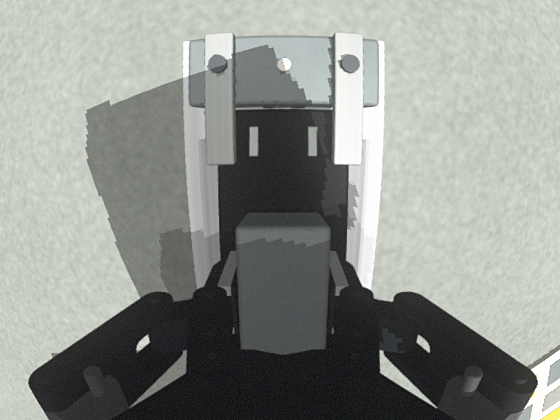

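Request:
play_rows:
  targets: "0.0006 0 0.0008 0 1;0.0006 0 0.0016 0 1;-0.0004 0 0.0026 0 1;-0.0014 0 0.0036 0 1;-0.0022 0 0.0045 0 1"
  force: 22

```text
time_s: 13.05
position: [0.5621, 0.1008, 0.0504]
tool_rot: [[0.962, -0.274, 0.002], [-0.274, -0.962, -0.0], [0.002, -0.0, -1.0]]
ft_force: [-6.1, 0.8, 4.2]
grip_width: 0.0358
```

```bash
python3 -c "
from k import *
im,s,c=look('w13.png')"
```

```text
t 13.05 TCP dock [-5.2  0.1 44.4] yaw-dock 0.06 F [-6.1  0.8  4.2] T [ 0.02  0.56 -0.04] w 0.0358
n 9919 pitch nose-down 6.62 roll 0.07 sled top z at TCPx+50 35.0 x max [69.7 70.5] y [-26.8  26.9]
```

Request:
play_rows:
  targets: "-0.0006 0 0.0008 0 1;-0.0012 0 0.0016 0 1;-0.0018 0 0.0024 0 1;-0.0024 0 0.0032 0 1;-0.003 0 0.004 0 1"
  force: 22

```text
time_s: 13.6
position: [0.5591, 0.1016, 0.0464]
tool_rot: [[0.962, -0.274, 0.002], [-0.274, -0.962, -0.0], [0.002, -0.0, -1.0]]
ft_force: [-6.3, 0.8, 3.9]
grip_width: 0.0356
```

```bash
python3 -c "
from k import *
im,s,c=look('w14.png')"
```

```text
t 13.6 TCP dock [-8.3  0.1 40.4] yaw-dock 0.06 F [-6.3  0.8  3.9] T [-0.13  0.65 -0.05] w 0.0356
n 10673 pitch nose-down 3.62 roll 0.08 sled top z at TCPx+50 33.9 x max [68.6 72.8] y [-26.9  27. ]
```

Request:
play_rows:
  targets: "-0.0008 0 0.0011 0 1;-0.0016 0 0.0022 0 1;-0.0024 0 0.0033 0 1;-0.0032 0 0.0044 0 1;-0.004 0 0.0052 0 1"
  force: 22

```text
time_s: 14.15
position: [0.5561, 0.1024, 0.0419]
tool_rot: [[0.962, -0.273, 0.004], [-0.273, -0.962, -0.001], [0.004, -0.0, -1.0]]
ft_force: [-5.2, -1.6, 14.1]
grip_width: 0.0357
```

```bash
python3 -c "
from k import *
im,s,c=look('w15.png')"
```

```text
t 14.15 TCP dock [-11.4   0.1  35.9] yaw-dock 0.06 F [-5.2 -1.6 14.1] T [-0.4   0.61 -0.06] w 0.0357
n 11342 pitch nose-down 0.54 roll 0.04 sled top z at TCPx+50 32.5 x max [66.5 67.4] y [-26.9  27. ]
```

Request:
play_rows:
  targets: "-0.001 0 0 0 1;-0.002 0 -0.001 0 1;-0.002 0 -0.001 0 0.9;-0.002 0 -0.001 0 0.5;-0.002 0 -0.001 0 0.2"
  force: 20

```text
time_s: 14.7
position: [0.553, 0.1034, 0.0411]
tool_rot: [[0.962, -0.274, 0.0], [-0.274, -0.962, 0.0], [0.0, -0.0, -1.0]]
ft_force: [0.4, 1.0, -0.0]
grip_width: 0.0559
```

Request:
play_rows:
  targets: "0 0 0 0 0.1;0 0 0 0 0;0 0 0 0 0"

```text
time_s: 15.0
position: [0.5529, 0.1034, 0.0411]
tool_rot: [[0.962, -0.274, -0.0], [-0.274, -0.962, 0.0], [-0.0, -0.0, -1.0]]
ft_force: [-0.1, -0.3, 0.8]
grip_width: 0.0856
```

```bash
python3 -c "
from k import *
im,s,c=look('w16.png')"
```

```text
t 15.0 TCP dock [-14.8   0.1  35.1] yaw-dock 0.05 F [-0.1 -0.3  0.8] T [-0.02 -0.01  0.03] w 0.0856
n 12024 pitch nose-down 0.36 roll 0.04 sled top z at TCPx+50 32.4 x max [64.6 65.6] y [-27.1  27.3]
```

View pics/w16.png

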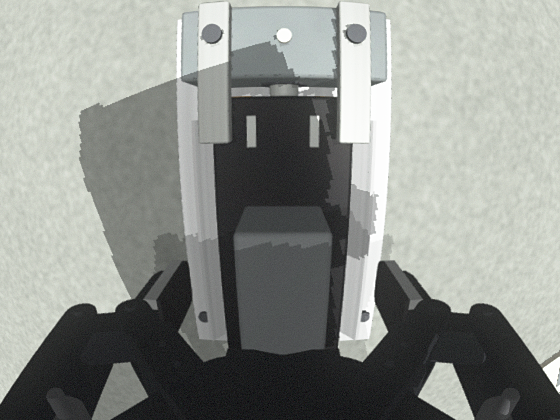

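The jaws are open, the pack is level, and the nose at row 97 is under the fingers at about dock x = 65.6 mm. Retreating straight up and checking.

Request:
play_rows:
  targets: "0 0 -0.015 0 0;0 0 -0.04 0 0;0 0 -0.08 0 0;0 0 -0.12 0 0;0 0 -0.16 0 0"

```text
time_s: 15.55
position: [0.5526, 0.1034, 0.2028]
tool_rot: [[0.962, -0.274, -0.0], [-0.274, -0.962, 0.0], [-0.0, 0.0, -1.0]]
ft_force: [0.7, 0.1, 0.0]
grip_width: 0.0854
```

Request:
play_rows:
  targets: "-0.03 0 0 0 0;-0.06 0 0 0 0;-0.08 0 0 0 0;-0.08 0 0 0 0;-0.08 0 0 0 0"

```text
time_s: 16.05
position: [0.4765, 0.1252, 0.2014]
tool_rot: [[0.962, -0.273, 0.001], [-0.273, -0.962, -0.0], [0.001, -0.0, -1.0]]
ft_force: [-0.0, 0.0, 0.3]
grip_width: 0.0854
```

```bash
python3 - <<'E'
from k import *
s=status.observe();im=grab('wrist','w17.png');c=wcloud(im,s);d=dk(c)
print(s['time_s'],dk(s['position']),s['ft_force'])
m=(d[...,2]>60)&(d[...,2]<76)&(abs(d[...,1])<40)&(d[...,0]<40)&(d[...,0]>-90)
v,u=np.nonzero(m);print('block',len(u),np.median(d[m][:,2]),rect(dk(wplane(im,np.c_[u,v],s,.076))/1000))
q=d[m];P=np.linalg.lstsq(np.c_[q[:,:2],np.ones(len(q))],q[:,2],rcond=None)[0];print('slope deg',np.degrees(P[:2]))
hsv=cv2.cvtColor(im['pixels'],cv2.COLOR_RGB2HSV)
m=(d[...,2]>28)&(d[...,2]<38)&(abs(d[...,1])<34)&(d[...,0]<70)&(d[...,0]>-90)&(hsv[...,2]<90)
q=d[m];P=np.linalg.lstsq(np.c_[q[:,:2],np.ones(len(q))],q[:,2],rcond=None)[0];print('sled',len(q),np.median(q[:,2]),np.degrees(P[:2]),q.min(0),q.max(0))
b=grab('scene','s17.png');p=cv2.cvtColor(b['pixels'],cv2.COLOR_RGB2BGR)[190:310,230:380]
cv2.imwrite('pics/s17c.png',cv2.resize(p,None,fx=5,fy=5,interpolation=cv2.INTER_CUBIC))
grab('top','t17.png')
E
```

```text
16.05 [-9.42729975e+01  9.48982948e-02  1.95421982e+02] [-0.01774095  0.00793164  0.30540994]
block 4355 70.30761656591034 (array([-26.3,   0.1]), 82.7, 36.1, -0.32)
slope deg [-0.13271608  0.00895838]
sled 4940 32.30550449662307 [-0.02723295  0.07317422] [-73.8798806  -31.85313693  28.87714383] [65.77529747 32.22317295 35.65211527]
```

View pics/w17.png

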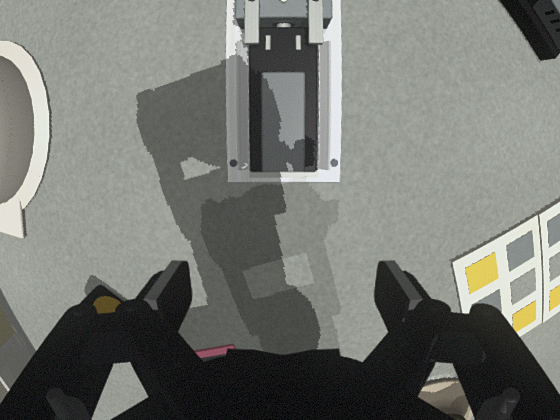

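View pics/s17c.png

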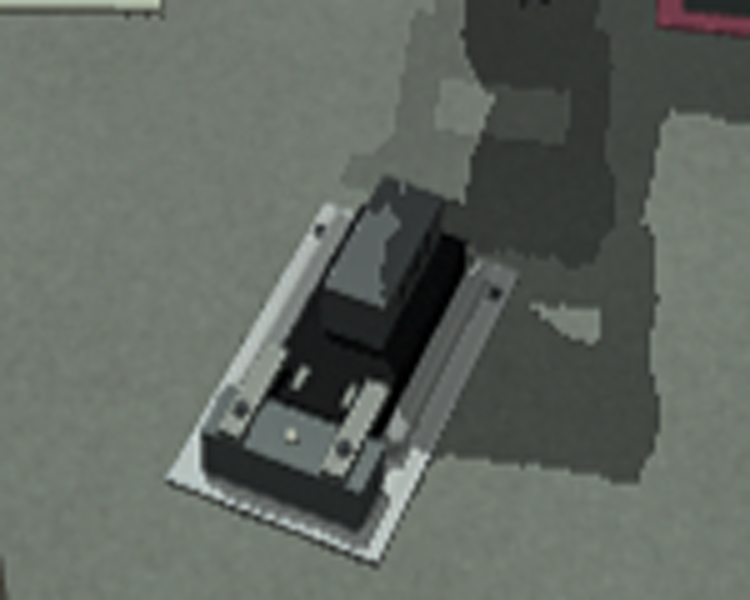

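View pics/t17.png

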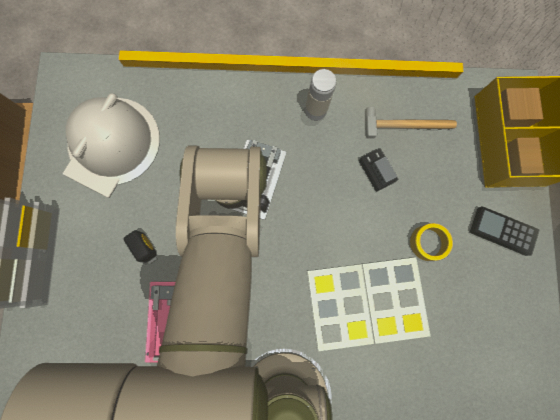

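The pack is flat: slope 0.1°, grip centre at dock x −26.3 mm, y +0.1 mm, block top 70.3 mm above the tray floor. The bystanders sit at the same pixels as at the start, and the arm is clear. Handing in.

```bash
python3 -c "
from rig import env
print(env.close_job())"
```

```text
the job is handed in; nothing more can be done
None
```

The long pack is seated in the white check-in dock, and I handed the job in at about 16 s of the 48 s allowed. The hand-in gave no verdict.

**What I did:** I gripped the block slightly nose-side of its centre and pivoted the pack nose-down in the jaws by pressing its heel on the lip. I then pushed it under the fingers against the pin at about 8.5° and lowered the heel behind the lip before releasing. The highest contact load I saw was about 40 N, against the 60 N limit. It came when the nose stuck on the tray floor, and I eased off before pushing on. I read forces only at the end of each move, so a brief higher peak between readings could have gone unseen.

**Last checks, with the gripper clear:**

| Check | Measured | Required |
|---|---|---|
| Grip centre, dock x | −26.3 mm | −33 to −16 mm |
| Grip centre, dock y | +0.1 mm | within 7 mm |
| Grip centre height above the counter | about 57 mm | below 61 mm |
| Tilt | about 0.1° | below 3.4° (0.06 rad) |
| Angle to the dock axis | 0.3° | below 4.6° (0.08 rad) |

- **Pin:** the nose sits at about x = 66 mm, which puts the pin roughly 10 mm in. I worked that out from the nose position and did not measure the pin itself.
- **Bystanders:** the other objects show at the same pixels as at the start in the last top picture. The robot was touching nothing.
- **Disagreements:** none of these checks failed. My dock frame placed the stop face about 0.8 mm further along x than the given 72 mm, which is within the calibration.

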